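Set the heat sealer and slide the pancake pack onto its bed

ROBOT

A 6-joint arm with a two-finger parallel gripper is mounted at the origin on the work surface. World frame = base frame: x ahead of the robot, y to its left, z up, the work surface at z = 0. Lengths are in m, angles in degrees, forces in N, time in s.
With the tool pointing down it reaches from about 0.25 to 0.725 m from the base axis. Payload 9.7 kg.
Tool frame: the origin (TCP) lies on the centre line of the jaws, within the pads' length; the fingertips stand tip_extent ahead of it and the grasp point (between the pads) lies 3 mm ahead of it (tip_extent is the distance from the TCP to the fingertips, in m); z points along the fingers, y is the line along which they close (so a half turn about z gives the same grasp; the last joint's range is limited). The gripper opens to 85 mm and grips with 20 to 120 N. Pads are 22 mm wide; open, the fingers measure 114 mm over their backs; the gripper's body (76 mm by 85 mm) begins 54 mm behind the grasp point. The pads swing forward as they close: fully open they stand 13 mm farther back than shut.
Start: joints at [70.76, 4.979, 10.078, 95.1, 0, 90], TCP at [0.181, 0.519, 0.217] pointing down, gripper open.
Joint ranges: [-179.16, 179.16], [-48.56, 103.87], [-65.8, 70.77], [-126.05, 130.52], [-82.76, 87.17], [-180, 180]. Speed limits (degrees/s): [127.2, 127.2, 147.25, 180, 180, 180].

INTERFACE

Orientations are given as [roll, pitch, yaw] about the fixed x, y, z axes, in that order (R = Rz(yaw) Ry(pitch) Rx(roll)).
In Python, from workcell import * gives the robot as it stands.
- The arm moves only by the tool servo_tool, never from a script. Its argument "rows" is a list of rows, each an object with "offset": the shift along the tool's x, y, z as a fraction of full scale, a list of three; "yaw": the turn about the tool's z as a fraction of full scale; "claw": the closure, from 0 (fully open) to 1 (shut). A call has 1 to 12 rows; each row is the pose to reach, as a shift and turn from the pose commanded when the call began, along the tool's axes at that moment, turning the shorter way round; what a row does not reach only later rows make up. Full scale, the value 1, is 0.1 m for a shift and pi rad for a turn. A row lasts 1/8 s, in which the tool goes at most 62.5 mm and 10.7 degrees, less where a joint would pass 70% of its speed; a pose out of reach is approached as far as the arm can. A call with a number of a shift or a turn outside -1 to 1 is refused whole. A call with a gripper value outside its range is refused whole. The fingers move at their own pace and stop on an object; "squeeze" is the grip in N (left out, the last holds). Time passes only in rows, so rows that repeat a pose let the fingers close. It gives the time, the measured TCP pose, the force, the opening and the grip force at its end, in the units of the state.
- get_obs(): the state, without advancing time (a new reading comes with each control period).
- camera(name): name is "scene" or "top" or "wrist"; returns (picture, depth): 480x640x3 uint8, red, green, blue; 480x640 float32, m along the optical axis (not along the pixel's ray), 0 where there is no reading.
- camera_info(name): a dict with "fx", "fy", "cx", "cy" (pixels), "cam_to_world" (4x4, takes a point from camera to world coordinates); the wrist camera has in their place "hand_eye" (4x4, takes a point from camera to tool coordinates, whose origin is the TCP and whose axes are the flange's). Camera axes: x right, y up, looking along -z (the intrinsics and any distortion apply to the point x, -y, -z); pixel columns grow to the right and rows downward; lengths in m; the calibration is good to about 2 mm. A picture is of the moment at which its call begins: read the wrist's pose just before it. camera_info takes no time and is no camera call.
- job_done(): hands the job in; it is judged then, once.
The state is a dict: "time": time; "q": joint angles; "qd": joint speeds; "joint_efforts": joint torques, N m; "ee_pos": TCP position; "tcp_rot": TCP orientation; "wrist_force": force on the tool from outside, world axes, zero at the start; "torque": the same for the moment, N m; "opening": finger opening in m; "grasp_force": force on a finger pad.
Only numpy, scipy, OpenCV 4.12 (cv2) and the standard library are available. Lean on these libraries where they do the work, as an engineer would, in place of code of your own. Each camera call takes 0.05 s, during which the arm holds its last target. There are 200 camera calls.

TASK

Get the heat sealer ready: turn its seal-time dial to the mark with four dots, and slide the long narrow pack of three pancakes flat along the worktop onto the sealer's steel loading bed, square to the machine and with its end up against the stop jaw. Do not lift or tip the pack, and leave the other things where they are.

Things in the scene. Friction and masses are not known exactly. Their poses are not given: they have to be found in the camera images.
- pack: The long narrow clear-lidded pack with three little pancakes in a row, 56 mm (its x) by 130 mm (its y) by 26 mm high, about 0.2 kg, rigid; lies loose and flat on the worktop. Origin: centre of its underside; z up. Both ends are alike. It can be gripped across its 56 mm sides or pushed.
- sealer: Grey bench heat sealer, fixed, 300 mm (x) by 270 mm (y). Origin: at worktop height under its middle; its front looks along its own +y. Front deck (y -20 to +130 mm) 100 mm high, carries the dial; rear housing (y -140 to -20 mm) 168 mm high. At the foot of the front: the stop jaw, a steel bar 200 mm long, 30 mm high, face at y = +145 mm; dark upper jaw above it, to y = +142 mm.
- bed (a point): Point on the worktop where the pack's origin is when the pack is centred on the bed and its end touches the stop jaw. Axes as the sealer's: y points away from the jaw; the pack arrives along -y, long axis along y. The bed is a thin steel sheet level with the worktop (no step), 100 mm (x) by 150 mm (y), starting at the jaw's face, a dark line along each side.
- dial_grip (a point): Point on the dial's upright axis at the height to grip, 125 mm above the worktop. The knob is a black bar 46 mm long (this point's x), 14 mm thick (y), from 13 mm below to 11 mm above this point, on a 48 mm disc. x points along its white pointer line. Round it, on the deck, are five marks of one to five dots.
- dial (a joint): Seal-time dial, rad, grows clockwise seen from above, stops at 0 and 1.8. Detents 0.45 rad apart: 0 = one dot, 0.45 = two, 0.90 = three, 1.35 = four, 1.80 = five dots. Light to turn (under 0.1 N m); it snaps to the nearest mark when released. It starts at about one, two or three dots.
- square_pack: Bystander: square clear-lidded pack with four pancakes, 100 x 100 x 26 mm. Origin: centre of its underside.
- label_roll: Bystander: paper roll lying flat, 76 mm across, 30 mm high. Origin: centre of its underside.
- spatula: Bystander: spatula 240 mm long lying along its x. Origin: underside, near its middle.
- tub: Bystander: round pale tub with white cap, 80 mm across, 75 mm high. Origin: centre of its underside.
- spray: Bystander: white bottle, 70 mm across, 180 mm high. Origin: centre of its underside.

How it is judged:
By the outcome, as a careful person would: the job done as asked, in the order asked, and still so for the second after the job is handed in, with the robot touching nothing.
It also fails if it takes over 59 s, if anything falls off the work surface, if the arm or the gripper's body presses on something with over 40 N, if the wrist force passes 120 N, or if a joint passes its speed limit or range.

## Working session

There is one attempt and no reset: what is moved stays moved. The work goes in short steps, Python scripts to look and compute and a tool call to move; the robot and the scene stay as the last step left them, time stands still between calls to the robot, and variables do not carry over. Pictures are saved under pics/ and viewed, at most 10 in all, crops included, and the job is handed in when it is done.

Besides the shell and the picture viewer there is one more tool, called after ">>>" as name(argument=value, ...) on one line, values as JSON. servo_tool: Moves the arm, as the interface text tells. Its arguments: {"type":"object","properties":{"rows":{"type":"array"},"squeeze":{"type":"number"}},"required":["rows"]}

```bash
ls; mkdir -p pics; cat > h.py <<'E'
from workcell import *
import numpy as np, cv2
def K(n):
    i=camera_info(n); return i
def ray(n,uv,ci=None,T=None):
    i=ci or camera_info(n); T=np.array(i['cam_to_world']) if T is None else T
    d=np.array([(uv[0]-i['cx'])/i['fx'],-(uv[1]-i['cy'])/i['fy'],-1.])
    return T[:3,3],T[:3,:3]@d
def plane(n,uv,z,T=None):
    o,d=ray(n,uv,None,T); return o+d*(z-o[2])/d[2]
E
python3 - <<'E'
from h import *
o=get_obs();print({k:np.round(v,3).tolist() if not isinstance(v,dict) else v for k,v in o.items()})
for n in ('scene','top'):
    p,d=camera(n);cv2.imwrite(f'pics/{n}1.png',p[:,:,::-1]);np.save(n+'d.npy',d);print(camera_info(n))
print(camera_info('wrist'))
E
```

```text
pics
{'time': 0.0, 'q': [70.761, 5.011, 10.033, 95.099, 0.001, 90.0], 'qd': [-0.062, 0.014, 0.15, 0.038, 0.02, -0.108], 'joint_efforts': [-0.002, -52.039, 46.48, 0.017, -0.0, -0.0], 'ee_pos': [0.181, 0.519, 0.216], 'tcp_rot': [-179.922, -0.001, 160.761], 'wrist_force': [-0.549, 0.523, -0.468], 'torque': [0.016, 0.007, 0.023], 'grasp_force': 0.0, 'opening': 0.085}
{'fx': 446.68986095067464, 'fy': 446.68986095067464, 'cx': 317.1882222692426, 'cy': 239.4000285951883, 'cam_to_world': array([[ 0.06816797, -0.85047855,  0.52157393,  1.17305887],
       [ 0.99756909,  0.06568068, -0.02328002, -0.01216061],
       [-0.01445817,  0.52189298,  0.85288843,  1.12413413],
       [ 0.        ,  0.        ,  0.        ,  1.        ]])}
{'fx': 483.0049287163021, 'fy': 483.0049287163021, 'cx': 329.70057366089696, 'cy': 241.02164069836059, 'cam_to_world': array([[-0.02819385,  0.98737259, -0.1558861 ,  0.38575613],
       [-0.99917772, -0.03238278, -0.02439733,  0.00182503],
       [-0.02913728,  0.15507007,  0.98747369,  1.13063343],
       [ 0.        ,  0.        ,  0.        ,  1.        ]])}
{'fx': 408.8527387151636, 'fy': 408.8527387151636, 'cx': 316.3077599950763, 'cy': 235.92645250231, 'hand_eye': array([[-7.15783179e-04,  9.52946936e-01,  3.03136313e-01,
         7.68415934e-02],
       [ 9.99999502e-01,  8.93019478e-04, -4.46061218e-04,
        -2.17602013e-04],
       [-6.95779303e-04,  3.03135843e-01, -9.52947101e-01,
        -1.55649985e-01],
       [ 0.00000000e+00,  0.00000000e+00,  0.00000000e+00,
         1.00000000e+00]])}
```

View pics/scene1.png

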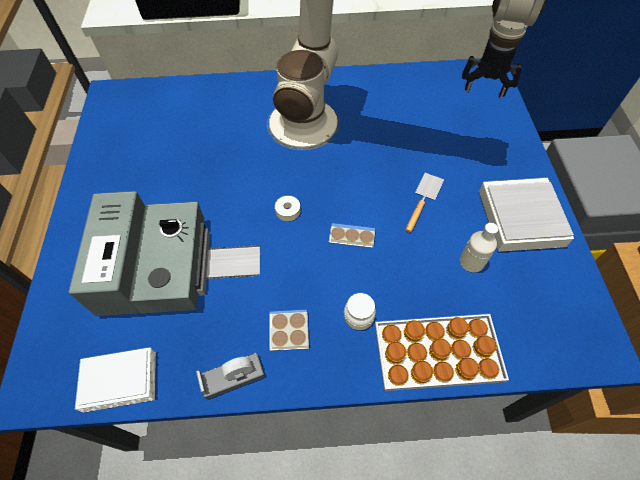

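View pics/top1.png

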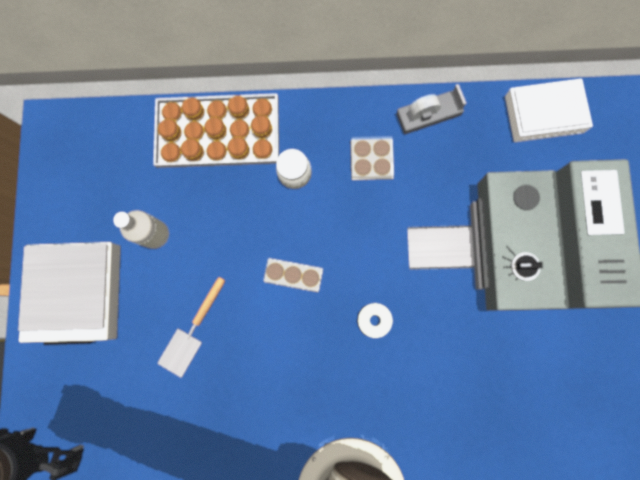

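The scene view shows the long pack at (352,236), the bed at (232,262), and the dial at (172,228). In the top view they are at (293,275), (440,247) and (526,265), with the roll at (375,320).

```bash
cat > m.py <<'E'
from h import *
def rect(n,box,mask):
    x0,y0,x1,y1=box; m=np.zeros(mask.shape,np.uint8); m[y0:y1,x0:x1]=mask[y0:y1,x0:x1]*255
    cs=cv2.findContours(m,cv2.RETR_EXTERNAL,cv2.CHAIN_APPROX_NONE)[0]; c=max(cs,key=cv2.contourArea)
    return c
def nonblue(p):
    h=cv2.cvtColor(p,cv2.COLOR_RGB2HSV); return ~((h[:,:,0]>95)&(h[:,:,0]<130)&(h[:,:,1]>110))
def world_rect(n,c,z):
    P=np.array([plane(n,q[0]+0.0,z)[:2] for q in c],np.float32)
    return cv2.minAreaRect(P*1000)
E
python3 - <<'E'
from m import *
B={'pack':((255,250,335,300),(322,215,385,255)),'bed':((400,220,470,275),(209,240,270,285)),'roll':((350,295,400,345),(265,190,310,228)),'sq':((345,130,400,185),(262,303,315,355))}
for j,n in enumerate(('top','scene')):
    p=cv2.imread(f'pics/{n}1.png')[:,:,::-1].copy(); d=np.load(n+'d.npy'); nb=nonblue(p)
    for k in B:
        c=rect(n,B[k][j],nb); z={'pack':.026,'bed':0,'roll':.03,'sq':.026}[k]
        M=c[:,0].mean(0)
        u,v=np.round(M).astype(int); o,r=ray(n,M); print(n,k,world_rect(n,c,z),'depthpt',np.round(o+r*d[v,u],3))
u={'top':(526,265),'scene':(172,228)}
from itertools import product
for n in u:
    p=cv2.imread(f'pics/{n}1.png')[:,:,::-1]; d=np.load(n+'d.npy'); x,y=u[n]
    o,r=ray(n,u[n]); print(n,o+r*d[y,x])
    cv2.imwrite(f'pics/{n}z.png',cv2.resize(p[y-45:y+45,x-60:x+60,::-1],None,fx=5,fy=5,interpolation=cv2.INTER_CUBIC))
a=cv2.imread('pics/topz.png');b=cv2.imread('pics/scenez.png')
cv2.imwrite('pics/dial1.png',cv2.resize(np.vstack([a,b]),(400,600)))
E
```

```text
top pack ((484.9711608886719, 115.9769058227539), (133.11317443847656, 60.4432487487793), 77.48722839355469) depthpt [0.485 0.116 0.026]
top bed ((541.6759643554688, -226.07095336914062), (148.0332489013672, 102.39551544189453), 89.62796783447266) depthpt [ 0.542 -0.226 -0.001]
top roll ((376.9991760253906, -66.72724914550781), (80.34660339355469, 79.56595611572266), 69.9034194946289) depthpt [ 0.377 -0.068  0.002]
top sq ((755.4942016601562, -76.69700622558594), (103.98416137695312, 106.26663208007812), 88.01045227050781) depthpt [ 0.754 -0.076  0.029]
scene pack ((498.2077941894531, 117.27284240722656), (129.40985107421875, 60.29732894897461), 77.23609161376953) depthpt [0.497 0.118 0.023]
scene bed ((540.5813598632812, -225.92837524414062), (101.12203979492188, 146.11669921875), 0.252318799495697) depthpt [ 0.541 -0.225 -0.003]
scene roll ((387.20452880859375, -63.73019027709961), (75.08031463623047, 92.92115783691406), 88.91656494140625) depthpt [ 0.365 -0.065  0.001]
scene sq ((767.6764526367188, -74.35020446777344), (99.77550506591797, 101.43669128417969), 89.3182144165039) depthpt [ 0.768 -0.075  0.021]
top [ 0.47989985 -0.37320238  0.13699007]
scene [ 0.48583074 -0.37591023  0.1094372 ]
```

View pics/dial1.png

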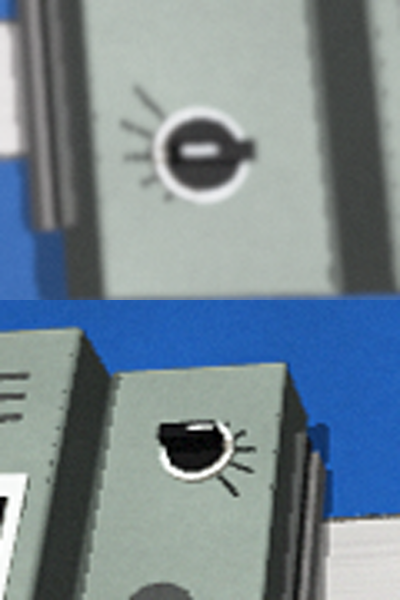

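The dial close-up shows the knob at (205,150), its white line pointing left at about the third mark. The dots run clockwise from lower left to upper left. The bed is square to the world axes, and the pack is turned about -12.5°. Next I move toward the dial for a wrist view.

>>> servo_tool(rows=[{"offset":[-0.39,-0.5,0],"yaw":0,"claw":0},{"offset":[-0.78,-1,0],"yaw":0,"claw":0},{"offset":[-0.78,-1,0],"yaw":0,"claw":0}])

```text
time: 0.48
ee_pos: [0.2227, 0.3965, 0.2174]
tcp_rot: [180.0, 0.0, 160.6]
wrist_force: [-1.3, 1.2, 0.3]
opening: 0.0853
grasp_force: 0.0
```

>>> servo_tool(rows=[{"offset":[-0.39,-0.5,0],"yaw":0,"claw":0},{"offset":[-0.78,-1,0],"yaw":0,"claw":0},{"offset":[-0.78,-1,0],"yaw":0,"claw":0}])

```text
time: 0.85
ee_pos: [0.2636, 0.2771, 0.2173]
tcp_rot: [180.0, 0.0, 160.5]
wrist_force: [-0.1, 0.3, 0.6]
opening: 0.0851
grasp_force: 0.0
```

>>> servo_tool(rows=[{"offset":[-0.39,-0.5,0],"yaw":0,"claw":0},{"offset":[-0.78,-1,0],"yaw":0,"claw":0},{"offset":[-0.78,-1,0],"yaw":0,"claw":0}])

```text
time: 1.23
ee_pos: [0.3046, 0.1568, 0.217]
tcp_rot: [180.0, 0.0, 160.4]
wrist_force: [0.2, 0.5, -0.5]
opening: 0.0854
grasp_force: 0.0
```

>>> servo_tool(rows=[{"offset":[-0.39,-0.5,0],"yaw":0,"claw":0},{"offset":[-0.78,-1,0],"yaw":0,"claw":0},{"offset":[-0.78,-1,0],"yaw":0,"claw":0}])

```text
time: 1.6
ee_pos: [0.3453, 0.0366, 0.2166]
tcp_rot: [-180.0, -0.0, 160.4]
wrist_force: [-0.4, -0.7, 0.3]
opening: 0.0852
grasp_force: 0.0
```

>>> servo_tool(rows=[{"offset":[-0.39,-0.5,0],"yaw":0.06,"claw":0},{"offset":[-0.78,-1,0],"yaw":0.12,"claw":0},{"offset":[-0.78,-1,0],"yaw":0.18,"claw":0},{"offset":[-0.78,-1,0],"yaw":0.24,"claw":0},{"offset":[-0.78,-1,0],"yaw":0.3,"claw":0},{"offset":[-0.78,-1,0],"yaw":0.36,"claw":0},{"offset":[-0.78,-1,0],"yaw":0.393,"claw":0},{"offset":[-0.78,-1,0],"yaw":0.393,"claw":0}])

```text
time: 2.6
ee_pos: [0.3856, -0.0795, 0.2166]
tcp_rot: [-180.0, -0.0, 90.2]
wrist_force: [0.6, -0.6, 0.0]
opening: 0.0854
grasp_force: 0.0
```

>>> servo_tool(rows=[{"offset":[-0.5,0.16,0],"yaw":0,"claw":0},{"offset":[-1,0.32,0],"yaw":0,"claw":0}])

```text
time: 2.85
ee_pos: [0.4181, -0.181, 0.217]
tcp_rot: [179.9, -0.0, 90.4]
wrist_force: [1.4, 0.8, -0.9]
opening: 0.0858
grasp_force: 0.0
```

>>> servo_tool(rows=[{"offset":[-0.5,0.16,0],"yaw":0,"claw":0},{"offset":[-1,0.32,0],"yaw":0,"claw":0}])

```text
time: 3.1
ee_pos: [0.4503, -0.2818, 0.2166]
tcp_rot: [180.0, -0.0, 90.3]
wrist_force: [0.4, 0.6, 0.2]
opening: 0.0852
grasp_force: 0.0
```

>>> servo_tool(rows=[{"offset":[-0.5,0.16,0],"yaw":0,"claw":0},{"offset":[-0.9,0.32,0],"yaw":0,"claw":0},{"offset":[-0.9,0.32,0],"yaw":0,"claw":0},{"offset":[-0.9,0.32,0],"yaw":0,"claw":0}])

```text
time: 3.6
ee_pos: [0.4815, -0.3701, 0.2164]
tcp_rot: [-180.0, -0.1, 90.2]
wrist_force: [0.7, 1.0, -0.5]
opening: 0.0852
grasp_force: 0.0
```

```bash
cat >> h.py <<'E'
from scipy.spatial.transform import Rotation as Ro
def wristT(o):
    T=np.eye(4);T[:3,:3]=Ro.from_euler('xyz',o['tcp_rot'],degrees=True).as_matrix();T[:3,3]=o['ee_pos']
    return T@np.array(camera_info('wrist')['hand_eye'])
def shot(name):
    o=get_obs();p,d=camera('wrist');T=wristT(o);cv2.imwrite(f'pics/{name}.png',p[:,:,::-1]);np.savez(name,T=T,d=d,p=p);print(o['time'],o['ee_pos'],o['tcp_rot'],o['q']);return p,d,T
E
python3 -c "
from h import *
shot('w1')"
```

```text
3.6 [ 0.48150635 -0.3701136   0.2163535 ] [-1.79959955e+02 -5.36673938e-02  9.01717899e+01] [-3.75568057e+01  1.31800632e+01  1.92793863e+01  9.61638356e+01
  1.79420812e-02  5.22713756e+01]
```

View pics/w1.png

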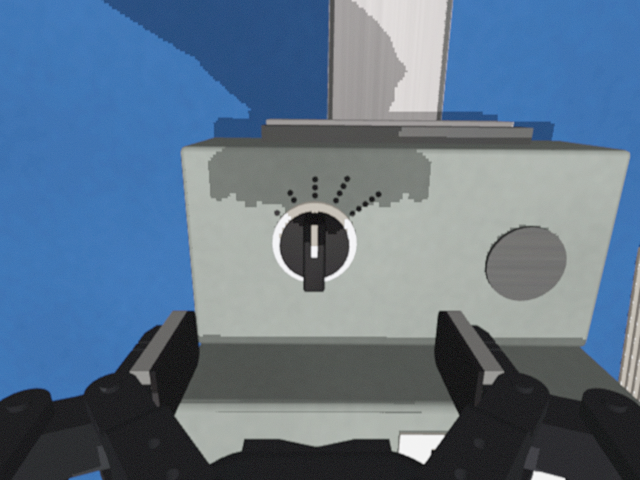

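The wrist view shows the pointer at (314,235), on the three-dot mark. The four-dot mark is one step clockwise, at (342,190). The white ring is centred near (314,243).

```bash
python3 - <<'E'
from h import *
w=np.load('w1.npz');p=w['p'];T=w['T'];d=w['d']
def ringc(p,box,lo):
    x0,y0,x1,y1=box; g=p[y0:y1,x0:x1].astype(int); m=((g.min(2)>lo)|(g.max(2)<75)).astype(np.uint8)*255
    m=cv2.morphologyEx(m,cv2.MORPH_OPEN,np.ones((3,3)))
    c=max(cv2.findContours(m,cv2.RETR_EXTERNAL,cv2.CHAIN_APPROX_NONE)[0],key=cv2.contourArea)
    e=cv2.fitEllipseAMS(cv2.convexHull(c)); return np.array(e[0])+[x0,y0],e[1]
a,ea=ringc(p,(262,212,368,292),205);print('wrist',a,ea)
t=cv2.imread('pics/top1.png')[:,:,::-1]
b,eb=ringc(t,(500,243,552,290),200);print('top',b,eb)
o1,r1=ray('wrist',a,T=T);o2,r2=ray('top',b)
s=np.linalg.lstsq(np.c_[r1,-r2],o2-o1,rcond=None)[0];print('tri',o1+r1*s[0],o2+r2*s[1])
for z in(.1,.105,.112):print(z,plane('wrist',a,z,T),plane('top',b,z), plane('wrist',(273,243),z,T),plane('wrist',(356,243),z,T))
for q in((314,240),(290,240),(230,240),(277,240),(314,283)):
  print(q,o1+ray('wrist',q,T=T)[1]*d[q[1],q[0]])
# pointer white line direction, at z .136
m=((p.min(2)>140)).astype(np.uint8); m[:, :305]=0;m[:,324:]=0;m[:224]=0;m[262:]=0
ys,xs=np.nonzero(m);P=np.array([plane('wrist',q,.136,T)[:2] for q in zip(xs,ys)]);print(len(P),P.mean(0),cv2.fitLine(P.astype(np.float32),2,0,.01,.01).ravel())
# dark bar  z .136 low part
m=(p.max(2)<60).astype(np.uint8);rows=[np.nonzero(m[y,290:340])[0]+290 for y in (285,288)]
for y,r in zip((285,288),rows):print([plane('wrist',(x,y),.136,T) for x in(r.min()-.5,r.max()+.5)])
E
```

```text
wrist [313.73449707 249.73654175] (65.90863037109375, 80.60474395751953)
top [527.65697479 265.75529671] (17.870637893676758, 24.417072296142578)
tri [ 0.4803854  -0.38392352  0.1155223 ] [ 0.48022872 -0.38449978  0.11572707]
0.1 [ 0.48029154 -0.38941374  0.1       ] [ 0.48169268 -0.39048631  0.1       ] [ 0.45170322 -0.38446919  0.1       ] [ 0.50994924 -0.38433265  0.1       ]
0.105 [ 0.48032177 -0.38764525  0.105     ] [ 0.48122725 -0.38858305  0.105     ] [ 0.45225883 -0.38279156  0.105     ] [ 0.50943445 -0.38265753  0.105     ]
0.112 [ 0.4803641  -0.38516936  0.112     ] [ 0.48057566 -0.3859185   0.112     ] [ 0.45303669 -0.38044288  0.112     ] [ 0.50871374 -0.38031237  0.112     ]
(314, 240) [ 0.48066562 -0.37056038  0.13553995]
(290, 240) [ 0.46432556 -0.3790371   0.10974407]
(230, 240) [ 0.42139911 -0.38271289  0.09881479]
(277, 240) [ 0.45513757 -0.3803987   0.10564752]
(314, 283) [ 0.48067159 -0.39994159  0.13354098]
186 [ 0.48065917 -0.37197576] [ 6.7428744e-05 -1.0000000e+00  4.8065916e-01 -3.7197575e-01]
[array([ 0.47407607, -0.40022685,  0.136     ]), array([ 0.48666527, -0.40019706,  0.136     ])]
[array([ 0.4740613 , -0.40229048,  0.136     ]), array([ 0.48668092, -0.40226061,  0.136     ])]
```

>>> servo_tool(rows=[{"offset":[-0.12,-0.01,0.3],"yaw":0,"claw":0},{"offset":[-0.12,-0.01,0.5],"yaw":0,"claw":0},{"offset":[-0.12,-0.01,0.65],"yaw":0,"claw":0},{"offset":[-0.12,-0.01,0.75],"yaw":0,"claw":0},{"offset":[-0.12,-0.01,0.83],"yaw":0,"claw":0},{"offset":[-0.12,-0.01,0.85],"yaw":0,"claw":0},{"offset":[-0.12,-0.01,0.85],"yaw":0,"claw":0}])

```text
time: 4.53
ee_pos: [0.4799, -0.3833, 0.1322]
tcp_rot: [180.0, 0.0, 90.0]
wrist_force: [0.6, -0.5, -0.5]
opening: 0.0852
grasp_force: 0.0
```

>>> servo_tool(squeeze=20, rows=[{"offset":[0,0,0],"yaw":0,"claw":0.3},{"offset":[0,0,0],"yaw":0,"claw":0.6},{"offset":[0,0,0],"yaw":0,"claw":0.8},{"offset":[0,0,0],"yaw":0,"claw":1},{"offset":[0,0,0],"yaw":0,"claw":1},{"offset":[0,0,0],"yaw":0,"claw":1},{"offset":[0,0,0],"yaw":0,"claw":1},{"offset":[0,0,0],"yaw":0,"claw":1}])

```text
time: 5.52
ee_pos: [0.4798, -0.3833, 0.1319]
tcp_rot: [-180.0, 0.0, 90.0]
wrist_force: [-0.5, -0.5, 0.7]
opening: -0.0001
grasp_force: 0.0
```

```bash
python3 -c "
from h import *
p,d,T=shot('w2');print(get_obs())
s,_=camera('scene');s=s[150:330,60:300,::-1]
cv2.imwrite('pics/c2.png',np.vstack([cv2.resize(p[:,:,::-1],(400,300)),cv2.resize(s,(400,300))]))"; python3 -c "
import workcell;print([n for n in dir(workcell) if n[0]!='_'])"
```

```text
5.525 [ 0.47978813 -0.38327183  0.13190846] [-1.79999571e+02  2.08285131e-03  9.00185979e+01] [-3.86181813e+01  1.29373700e+01  9.63699742e+00  8.66986618e+01
 -1.89468098e-03  5.13632207e+01]
{'time': 5.575, 'q': array([-3.86165198e+01,  1.29401005e+01,  9.63941491e+00,  8.66964396e+01,
       -8.87362598e-04,  5.13603911e+01]), 'qd': array([-0.02278648, -0.01800864,  0.00691826, -0.04326612, -0.02363123,
        0.02117946]), 'joint_efforts': array([-2.87250987e-03, -6.13096046e+01,  4.70704508e+01,  1.93335822e-03,
       -6.95325321e-05,  6.49819526e-05]), 'ee_pos': array([ 0.47982935, -0.38327523,  0.13190114]), 'tcp_rot': array([1.79998309e+02, 2.48815105e-03, 9.00230890e+01]), 'wrist_force': array([-0.10491373, -0.52841777, -1.04491955]), 'torque': array([-0.00266095,  0.04922324,  0.00076483]), 'grasp_force': 0.0, 'opening': -0.0004185635042241142}
['PlanningError', 'camera', 'camera_info', 'get_obs', 'job_done', 'tip_extent']
```

View pics/c2.png

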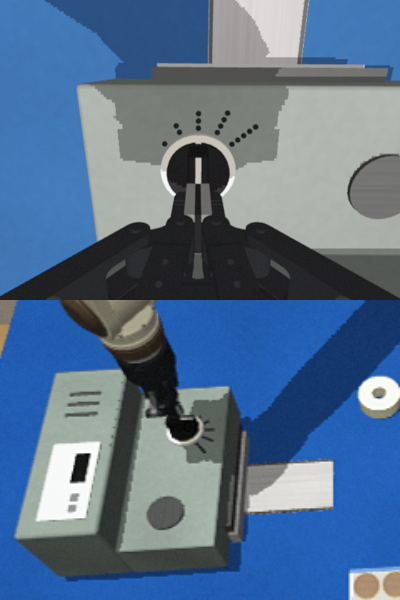

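The picture shows the shut fingertips at about (198,190), at or above the knob, with the pointer still on three dots. I'll check tip_extent and the depth at the fingertips.

```bash
python3 - <<'E'
from h import *
import workcell
te=workcell.tip_extent;print(te, te() if callable(te) else '')
w=np.load('w2.npz');T=w['T'];d=w['d']
i=camera_info('wrist');he=np.array(i['hand_eye'])
for y in range(255,400,12):
  print(y,[np.round(ray('wrist',(x,y),T=T)[0]+ray('wrist',(x,y),T=T)[1]*d[y,x],3).tolist() for x in (298,316,334)])
for z in(0,.003,.02):
  c=np.linalg.inv(he)@[0,0,z,1];print(z,i['cx']+i['fx']*c[0]/-c[2],i['cy']-i['fy']*c[1]/-c[2])
E
```

```text
0.022 
255 [[0.472, -0.371, 0.111], [0.48, -0.363, 0.135], [0.487, -0.363, 0.134]]
267 [[0.472, -0.378, 0.111], [0.48, -0.368, 0.135], [0.488, -0.368, 0.133]]
279 [[0.472, -0.384, 0.109], [0.48, -0.373, 0.134], [0.489, -0.384, 0.11]]
291 [[0.472, -0.39, 0.11], [0.48, -0.378, 0.135], [0.489, -0.39, 0.111]]
303 [[0.474, -0.373, 0.156], [0.48, -0.372, 0.157], [0.487, -0.373, 0.156]]
315 [[0.474, -0.373, 0.165], [0.48, -0.372, 0.166], [0.486, -0.372, 0.166]]
327 [[0.475, -0.372, 0.174], [0.48, -0.373, 0.173], [0.486, -0.373, 0.173]]
339 [[0.475, -0.373, 0.18], [0.48, -0.372, 0.181], [0.486, -0.372, 0.181]]
351 [[0.475, -0.371, 0.19], [0.48, -0.375, 0.182], [0.485, -0.371, 0.188]]
363 [[0.475, -0.371, 0.194], [0.48, -0.38, 0.181], [0.485, -0.372, 0.193]]
375 [[0.476, -0.371, 0.199], [0.48, -0.383, 0.183], [0.485, -0.372, 0.199]]
387 [[0.476, -0.371, 0.204], [0.48, -0.388, 0.182], [0.485, -0.372, 0.203]]
399 [[0.476, -0.367, 0.213], [0.48, -0.392, 0.183], [0.484, -0.369, 0.211]]
0 314.9302463204879 298.84144717472503
0.003 314.9491927713011 295.68596211405634
0.02 315.0458248340016 279.5921283274881
```

```bash
python3 - <<'E'
from h import *
w=np.load('w1.npz');T=w['T'];d=w['d']
for q in ((180,313),(185,316),(190,330),(190,345),(170,330),(150,370),(170,375),(445,316),(460,330),(320,460),(300,455)):
  o,r=ray('wrist',q,T=T);print(q,np.round(o+r*d[q[1],q[0]]-[.4815,-.3701,.2164],3),np.round(d[q[1],q[0]],3))
w=np.load('w2.npz');T=w['T'];d=w['d']
for y in range(291,304):
  o,r=ray('wrist',(312,y),T=T);print(y,np.round(o+r*d[y,312]-[.4798,-.3833,.1319],3))
E
```

```text
(180, 313) [-0.045  0.011  0.033] 0.137
(185, 316) [-0.043  0.011  0.034] 0.136
(190, 330) [-0.042  0.005  0.033] 0.138
(190, 345) [-0.042  0.     0.035] 0.138
(170, 330) [-0.045  0.01   0.042] 0.128
(150, 370) [-0.043  0.011  0.064] 0.108
(170, 375) [-0.042  0.002  0.054] 0.119
(445, 316) [0.043 0.011 0.035] 0.135
(460, 330) [0.045 0.011 0.043] 0.127
(320, 460) [0.001 0.01  0.092] 0.081
(300, 455) [-0.003  0.011  0.092] 0.081
291 [-0.001  0.005  0.002]
292 [-0.001  0.005  0.003]
293 [-0.001  0.011  0.016]
294 [-0.001  0.01   0.017]
295 [-0.001  0.011  0.019]
296 [-0.001  0.011  0.02 ]
297 [-0.001  0.01   0.019]
298 [-0.001  0.011  0.021]
299 [-0.001  0.011  0.022]
300 [-0.001  0.01   0.022]
301 [-0.001  0.011  0.024]
302 [-0.001  0.011  0.024]
303 [-0.001  0.011  0.025]
```

The fingertips really stand about 39 mm farther back than the text says: 17 mm behind the TCP when shut and 32 mm when open. I'll allow for that by opening, going 34 mm lower and closing.

>>> servo_tool(rows=[{"offset":[0,0,0],"yaw":0,"claw":0},{"offset":[0,0,0],"yaw":0,"claw":0},{"offset":[0,0,0],"yaw":0,"claw":0},{"offset":[0,0,0],"yaw":0,"claw":0},{"offset":[0,0,0],"yaw":0,"claw":0},{"offset":[0,0,0],"yaw":0,"claw":0},{"offset":[0.01,0.007,0.1],"yaw":0,"claw":0},{"offset":[0.01,0.007,0.2],"yaw":0,"claw":0},{"offset":[0.01,0.007,0.28],"yaw":0,"claw":0},{"offset":[0.01,0.007,0.34],"yaw":0,"claw":0},{"offset":[0.01,0.007,0.34],"yaw":0,"claw":0},{"offset":[0.01,0.007,0.34],"yaw":0,"claw":0}])

```text
time: 7.12
ee_pos: [0.4806, -0.3824, 0.0982]
tcp_rot: [180.0, 0.0, 90.0]
wrist_force: [0.1, 0.6, 0.2]
opening: 0.0856
grasp_force: 0.0
```

>>> servo_tool(squeeze=20, rows=[{"offset":[0,0,0],"yaw":0,"claw":0.3},{"offset":[0,0,0],"yaw":0,"claw":0.6},{"offset":[0,0,0],"yaw":0,"claw":0.8},{"offset":[0,0,0],"yaw":0,"claw":1},{"offset":[0,0,0],"yaw":0,"claw":1},{"offset":[0,0,0],"yaw":0,"claw":1},{"offset":[0,0,0],"yaw":0,"claw":1}])

```text
time: 8.0
ee_pos: [0.48, -0.3823, 0.0981]
tcp_rot: [-180.0, 0.0, 90.0]
wrist_force: [-5.3, 0.9, 3.6]
opening: 0.0135
grasp_force: 23.1
```

Gripped at 13.5 mm. Now I turn it clockwise by 25.8°.

>>> servo_tool(rows=[{"offset":[0,0,0],"yaw":0.03,"claw":1},{"offset":[0,0,0],"yaw":0.06,"claw":1},{"offset":[0,0,0],"yaw":0.09,"claw":1},{"offset":[0,0,0],"yaw":0.12,"claw":1},{"offset":[0,0,0],"yaw":0.144,"claw":1},{"offset":[0,0,0],"yaw":0.144,"claw":1},{"offset":[0,0,0],"yaw":0.144,"claw":1}])

```text
time: 8.88
ee_pos: [0.4804, -0.3824, 0.098]
tcp_rot: [180.0, 0.0, 64.2]
wrist_force: [-5.5, -0.4, 4.1]
opening: 0.0134
grasp_force: 23.1
```

>>> servo_tool(rows=[{"offset":[0,0,0],"yaw":0,"claw":0.5},{"offset":[0,0,0],"yaw":0,"claw":0},{"offset":[0,0,0],"yaw":0,"claw":0},{"offset":[0,0,0],"yaw":0,"claw":0},{"offset":[0,0,0],"yaw":0,"claw":0},{"offset":[0,0,0],"yaw":0,"claw":0},{"offset":[0,0,-0.5],"yaw":0,"claw":0},{"offset":[0,0,-1],"yaw":0,"claw":0},{"offset":[0,0,-1],"yaw":0,"claw":0},{"offset":[0,0,-1],"yaw":0,"claw":0}])

```text
time: 10.12
ee_pos: [0.4805, -0.3823, 0.1976]
tcp_rot: [-180.0, -0.0, 64.1]
wrist_force: [0.8, -0.5, -0.8]
opening: 0.0855
grasp_force: 0.0
```

```bash
python3 -c "
from h import *
p,d,T=shot('w3')"
```

```text
10.125 [ 0.4805417  -0.38231724  0.19756476] [-1.79998818e+02 -7.00874933e-04  6.41001351e+01] [-3.85058388e+01  1.36563067e+01  1.77497118e+01  9.40947119e+01
  4.25939753e-04  7.73940260e+01]
```

View pics/w3.png

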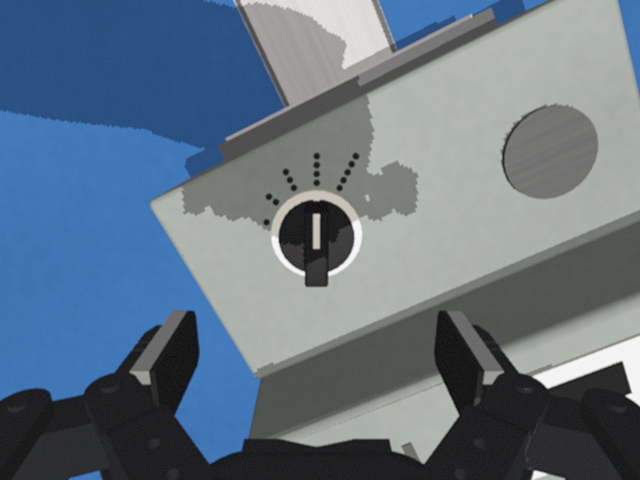

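The wrist view shows the pointer at (316,230) on the fourth mark, with three marks to its left and one to its right. The dial is set. Next is a move over the pack.

>>> servo_tool(rows=[{"offset":[0,0,-0.1],"yaw":-0.04,"claw":0},{"offset":[0,0,-0.1],"yaw":-0.074,"claw":0},{"offset":[0,0,-0.1],"yaw":-0.074,"claw":0}])

```text
time: 10.55
ee_pos: [0.4801, -0.382, 0.2065]
tcp_rot: [-179.9, -0.1, 77.4]
wrist_force: [1.1, 0.8, 0.0]
opening: 0.0852
grasp_force: 0.0
```

>>> servo_tool(rows=[{"offset":[0.5,-0.1,0],"yaw":0,"claw":0},{"offset":[0.975,-0.2,0],"yaw":0,"claw":0}])

```text
time: 10.8
ee_pos: [0.4817, -0.2816, 0.2065]
tcp_rot: [-179.9, -0.0, 77.2]
wrist_force: [0.2, -0.3, 1.1]
opening: 0.0856
grasp_force: 0.0
```

>>> servo_tool(rows=[{"offset":[0.5,-0.1,0],"yaw":0,"claw":0},{"offset":[0.975,-0.2,0],"yaw":0,"claw":0}])

```text
time: 11.05
ee_pos: [0.4834, -0.1816, 0.207]
tcp_rot: [-179.9, -0.0, 77.2]
wrist_force: [0.0, 0.1, -0.1]
opening: 0.0855
grasp_force: 0.0
```

>>> servo_tool(rows=[{"offset":[0.5,-0.1,0],"yaw":0,"claw":0},{"offset":[0.975,-0.2,0],"yaw":0,"claw":0}])

```text
time: 11.3
ee_pos: [0.4851, -0.0821, 0.207]
tcp_rot: [-179.9, 0.0, 77.2]
wrist_force: [0.3, -0.5, 0.6]
opening: 0.0855
grasp_force: 0.0
```

>>> servo_tool(rows=[{"offset":[0.5,-0.1,0],"yaw":0,"claw":0},{"offset":[0.975,-0.2,0],"yaw":0,"claw":0}])

```text
time: 11.55
ee_pos: [0.4868, 0.0174, 0.2071]
tcp_rot: [-179.9, 0.0, 77.3]
wrist_force: [0.8, -0.2, 0.0]
opening: 0.0854
grasp_force: 0.0
```

>>> servo_tool(rows=[{"offset":[0.5,-0.1,0],"yaw":0,"claw":0},{"offset":[0.975,-0.2,0],"yaw":0,"claw":0},{"offset":[0.975,-0.2,0],"yaw":0,"claw":0},{"offset":[0.975,-0.2,0],"yaw":0,"claw":0}])

```text
time: 12.05
ee_pos: [0.4888, 0.1151, 0.2073]
tcp_rot: [-179.9, 0.0, 77.4]
wrist_force: [0.3, -0.4, 0.1]
opening: 0.0854
grasp_force: 0.0
```

```bash
python3 -c "
from m import *
p,d,T=shot('w4')
nb=nonblue(p);t=nb.copy()
c=rect('wrist',(0,0,640,320),nb)
print(cv2.boundingRect(c),cv2.contourArea(c))
for z in(0,.02,.026):
  P=np.array([plane('wrist',q[0],z,T)[:2] for q in c],np.float32)*1000
  print(z,cv2.minAreaRect(P))
"
```

```text
12.05 [0.4887666  0.11505764 0.20725484] [-1.79945107e+02  4.26863651e-02  7.73665373e+01] [ 1.32550954e+01 -1.70863636e+00  2.16228772e+00  9.39389462e+01
 -1.44350047e-02  1.15888587e+02]
(278, 117, 68, 152) 9652.5
0 ((485.2430114746094, 114.94941711425781), (138.7196044921875, 58.708717346191406), 77.57698822021484)
0.02 ((486.41156005859375, 119.1050033569336), (131.0734405517578, 55.47269821166992), 77.57699584960938)
0.026 ((486.76214599609375, 120.3516845703125), (128.7795867919922, 54.50194549560547), 77.57698059082031)
```

View pics/w4.png

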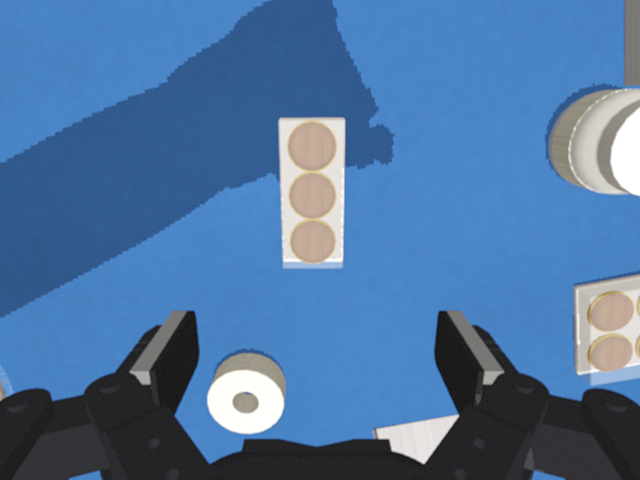

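The pack is at (313,193), lying square between the fingers, and measures about 130 × 56 mm at the expected height. I'll descend and watch the force.

>>> servo_tool(rows=[{"offset":[0.025,-0.028,0.5],"yaw":0,"claw":0},{"offset":[0.025,-0.028,1],"yaw":0,"claw":0}])

```text
time: 12.35
ee_pos: [0.4872, 0.1172, 0.107]
tcp_rot: [179.9, -0.0, 77.3]
wrist_force: [-0.1, 0.9, -0.5]
opening: 0.0856
grasp_force: 0.0
```

>>> servo_tool(rows=[{"offset":[0,0,0.4],"yaw":0,"claw":0},{"offset":[0,0,0.6],"yaw":0,"claw":0},{"offset":[0,0,0.7],"yaw":0,"claw":0},{"offset":[0,0,0.7],"yaw":0,"claw":0},{"offset":[0,0,0.7],"yaw":0,"claw":0}])

```text
time: 12.98
ee_pos: [0.4876, 0.1182, 0.039]
tcp_rot: [179.9, -0.0, 77.4]
wrist_force: [-0.2, -0.4, -0.1]
opening: 0.0854
grasp_force: 0.0
```

```bash
python3 -c "
from m import *
p,d,T=shot('w5')
for q in ((180,313),(185,316),(192,330),(445,316),(313,240),(313,200),(250,200)):
  o,r=ray('wrist',q,T=T);print(q,np.round(o+r*d[q[1],q[0]],3))
c=rect('wrist',(200,0,440,440),nonblue(p)); print(cv2.boundingRect(c))
"
```

```text
12.975 [0.48756593 0.11819287 0.03900369] [ 1.79917969e+02 -3.71602036e-02  7.73838872e+01] [ 1.36282046e+01 -1.34825346e+00 -1.61098523e+01  7.51483943e+01
 -2.94430259e-03  1.16244342e+02]
(180, 313) [0.446 0.139 0.071]
(185, 316) [0.448 0.138 0.073]
(192, 330) [0.448 0.131 0.071]
(445, 316) [0.532 0.119 0.073]
(313, 240) [0.492 0.139 0.025]
(313, 200) [0.495 0.157 0.024]
(250, 200) [0.469 0.163 0.024]
(245, 133, 131, 268)
```

View pics/w5.png

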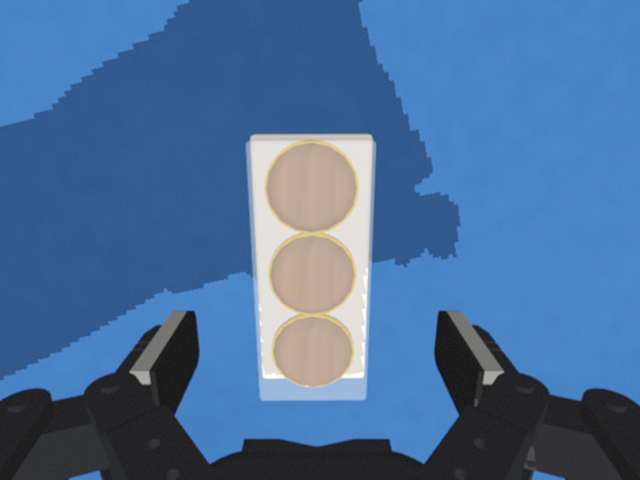

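The pack sits centred between the pads: columns 247–374, rows 133–400, with the fingertips at z = 71 mm. I'll lower 52 mm and grip.

>>> servo_tool(rows=[{"offset":[0,0,0.2],"yaw":0,"claw":0},{"offset":[0,0,0.35],"yaw":0,"claw":0},{"offset":[0,0,0.47],"yaw":0,"claw":0},{"offset":[0,0,0.52],"yaw":0,"claw":0},{"offset":[0,0,0.52],"yaw":0,"claw":0},{"offset":[0,0,0.52],"yaw":0,"claw":0}])

```text
time: 13.78
ee_pos: [0.4872, 0.1184, -0.0136]
tcp_rot: [180.0, -0.0, 77.4]
wrist_force: [0.5, 0.0, -0.0]
opening: 0.0855
grasp_force: 0.0
```

>>> servo_tool(squeeze=20, rows=[{"offset":[0,0,0],"yaw":0,"claw":0.15},{"offset":[0,0,0],"yaw":0,"claw":0.25},{"offset":[0,0,0],"yaw":0,"claw":0.4},{"offset":[0,0,0],"yaw":0,"claw":0.6},{"offset":[0,0,0],"yaw":0,"claw":0.6},{"offset":[0,0,0],"yaw":0,"claw":0.6}])

```text
time: 14.52
ee_pos: [0.487, 0.1184, -0.0139]
tcp_rot: [180.0, -0.0, 77.4]
wrist_force: [-0.7, -0.4, 4.6]
opening: 0.0556
grasp_force: 23.0
```

```bash
python3 -c "
from m import *
p,d,T=shot('w6')
i=camera_info('wrist')
for y in range(300,350,6):
  print(y,[np.round((lambda o,r:o+r*d[y,x])(*ray('wrist',(x,y),T=T)),3).tolist() for x in (200,225,232,313,400)])
for x in (300,325):
  c=p[:,x]; 
g=p[:,:,2].astype(int)-p[:,:,0]; col=g[:,313]; r=np.nonzero(col<40)[0];print(r.min(),[plane('wrist',(313,r.min()),.026,T)])
"
```

```text
14.525 [ 0.48701086  0.11837874 -0.01388239] [ 1.79984366e+02 -9.81987238e-03  7.74183448e+01] [ 1.36609149e+01  4.33512463e-01 -2.03421006e+01  6.92060226e+01
  1.89498583e-03  1.16242572e+02]
300 [[0.444, 0.133, -0.003], [0.458, 0.137, 0.01], [0.461, 0.136, 0.009], [0.491, 0.137, 0.024], [0.518, 0.13, 0.024]]
306 [[0.444, 0.131, -0.002], [0.459, 0.136, 0.014], [0.461, 0.135, 0.014], [0.49, 0.135, 0.024], [0.519, 0.122, 0.012]]
312 [[0.443, 0.128, -0.003], [0.46, 0.136, 0.018], [0.462, 0.135, 0.018], [0.49, 0.133, 0.024], [0.518, 0.123, 0.018]]
318 [[0.45, 0.134, 0.015], [0.461, 0.135, 0.022], [0.463, 0.135, 0.022], [0.489, 0.131, 0.025], [0.517, 0.122, 0.021]]
324 [[0.451, 0.134, 0.019], [0.462, 0.135, 0.026], [0.463, 0.133, 0.023], [0.489, 0.129, 0.025], [0.516, 0.121, 0.022]]
330 [[0.452, 0.134, 0.023], [0.462, 0.135, 0.03], [0.462, 0.131, 0.023], [0.488, 0.126, 0.024], [0.516, 0.118, 0.022]]
336 [[0.453, 0.133, 0.026], [0.463, 0.135, 0.033], [0.462, 0.13, 0.024], [0.488, 0.125, 0.026], [0.516, 0.116, 0.022]]
342 [[0.456, 0.136, 0.036], [0.462, 0.133, 0.033], [0.461, 0.128, 0.024], [0.487, 0.122, 0.024], [0.515, 0.115, 0.023]]
348 [[0.457, 0.136, 0.04], [0.462, 0.131, 0.033], [0.461, 0.126, 0.025], [0.487, 0.12, 0.024], [0.515, 0.113, 0.023]]
144 [array([0.50140485, 0.18405826, 0.026     ])]
```

```bash
python3 - <<'E'
from m import *
w=np.load('w1.npz');p=w['p'];T=w['T']
nb=nonblue(p);L=[];R=[]
for y in range(2,100):
  r=np.nonzero(nb[y,300:500])[0]+300; L.append(plane('wrist',(r.min()-.5,y),0,T)[:2]);R.append(plane('wrist',(r.max()+.5,y),0,T)[:2])
for E in (L,R):
  E=np.array(E); f=np.polyfit(E[:,1],E[:,0],1); print('x at -.235',np.polyval(f,-.235),'tilt deg (dx/dy)',np.degrees(f[0]),E[0],E[-1])
# front deck edge / jaw top edge rows
g=cv2.cvtColor(p,cv2.COLOR_RGB2GRAY).astype(int)
print(g[112:155:1,480].tolist())
for x in (280,300,460,480,500):
  c=nb[100:130,x];y=100+np.argmax(c);print(x,y,plane('wrist',(x,y),.03,T))
# tops: bed ends in top and scene
for n in('top','scene'):
  q=cv2.imread(f'pics/{n}1.png')[:,:,::-1].copy();m=nonblue(q)
  if n=='top':
    for y in(235,247,258): r=np.nonzero(m[y,380:470])[0]+380; print(n,plane(n,(r.min()-.5,y),0))
    print(q[247,462:492].sum(1).tolist())
  else:
    for y in(255,262,268): r=np.nonzero(m[y,215:290])[0]+215; print(n,plane(n,(r.max()+.5,y),0))
E
```

```text
x at -.235 0.4909160820288971 tilt deg (dx/dy) 0.3729871747400293 [ 0.49153905 -0.21248987] [ 0.49065101 -0.28684416]
x at -.235 0.5919146206063096 tilt deg (dx/dy) 0.3385853257620956 [ 0.59175567 -0.21226503] [ 0.59162341 -0.28661395]
[76, 77, 75, 75, 76, 73, 75, 73, 89, 119, 144, 155, 156, 150, 115, 91, 107, 116, 115, 115, 117, 115, 116, 115, 113, 97, 79, 73, 75, 79, 76, 78, 84, 86, 85, 82, 94, 124, 148, 160, 165, 172, 176]
280 118 [ 0.45269663 -0.30193049  0.03      ]
300 119 [ 0.4687726  -0.30266718  0.03      ]
460 120 [ 0.59760577 -0.30314691  0.03      ]
480 120 [ 0.61370962 -0.30311006  0.03      ]
500 121 [ 0.62991999 -0.30384856  0.03      ]
top [ 0.57269225 -0.15218715  0.        ]
top [ 0.54398976 -0.1530187   0.        ]
top [ 0.5179449  -0.15163473  0.        ]
[689, 686, 689, 688, 686, 685, 684, 654, 567, 467, 398, 328, 283, 300, 366, 412, 400, 311, 198, 224, 301, 335, 319, 273, 234, 216, 202, 200, 211, 244]
scene [ 0.52557148 -0.15162976  0.        ]
scene [ 0.5486818  -0.15164844  0.        ]
scene [ 0.56815046 -0.15166418  0.        ]
```

>>> servo_tool(rows=[{"offset":[0,0,0],"yaw":-0.02,"claw":0.6},{"offset":[0,0,0],"yaw":-0.04,"claw":0.6},{"offset":[0,0,0],"yaw":-0.06,"claw":0.6},{"offset":[0,0,0],"yaw":-0.068,"claw":0.6},{"offset":[0,0,0],"yaw":-0.068,"claw":0.6}])

```text
time: 15.2
ee_pos: [0.4871, 0.1185, -0.0139]
tcp_rot: [180.0, -0.0, 89.6]
wrist_force: [-0.3, 0.5, 5.5]
opening: 0.0557
grasp_force: 23.1
```

>>> servo_tool(rows=[{"offset":[-0.2,0.034,0],"yaw":0,"claw":0.6},{"offset":[-0.42,0.07,0],"yaw":0,"claw":0.6},{"offset":[-0.63,0.106,0],"yaw":0,"claw":0.6},{"offset":[-0.845,0.142,0],"yaw":0,"claw":0.6}])

```text
time: 15.7
ee_pos: [0.5009, 0.0336, -0.0139]
tcp_rot: [180.0, -0.1, 89.6]
wrist_force: [-0.3, 3.4, 5.7]
opening: 0.0554
grasp_force: 23.1
```

>>> servo_tool(rows=[{"offset":[-0.2,0.034,0],"yaw":0,"claw":0.6},{"offset":[-0.42,0.07,0],"yaw":0,"claw":0.6},{"offset":[-0.63,0.106,0],"yaw":0,"claw":0.6},{"offset":[-0.845,0.142,0],"yaw":0,"claw":0.6},{"offset":[-0.845,0.142,0],"yaw":0,"claw":0.6}])

```text
time: 16.32
ee_pos: [0.5147, -0.0524, -0.0138]
tcp_rot: [180.0, 0.1, 89.5]
wrist_force: [1.1, -3.7, 5.4]
opening: 0.0553
grasp_force: 23.2
```

>>> servo_tool(rows=[{"offset":[-0.2,0.034,0],"yaw":0,"claw":0.6},{"offset":[-0.42,0.07,0],"yaw":0,"claw":0.6},{"offset":[-0.63,0.106,0],"yaw":0,"claw":0.6},{"offset":[-0.845,0.142,0],"yaw":0,"claw":0.6}])

```text
time: 16.82
ee_pos: [0.5282, -0.1354, -0.0139]
tcp_rot: [180.0, -0.1, 89.6]
wrist_force: [-0.3, 4.0, 6.5]
opening: 0.0556
grasp_force: 23.3
```

>>> servo_tool(rows=[{"offset":[-0.2,0.034,0],"yaw":0,"claw":0.6},{"offset":[-0.42,0.07,0],"yaw":0,"claw":0.6},{"offset":[-0.6,0.106,0],"yaw":0,"claw":0.6},{"offset":[-0.75,0.13,0],"yaw":0,"claw":0.6},{"offset":[-0.8,0.13,0],"yaw":0,"claw":0.6},{"offset":[-0.8,0.13,0],"yaw":0,"claw":0.6}])

```text
time: 17.58
ee_pos: [0.5408, -0.216, -0.0138]
tcp_rot: [180.0, 0.0, 89.6]
wrist_force: [0.3, -2.2, 4.4]
opening: 0.0554
grasp_force: 23.1
```

```bash
python3 -c "
from m import *
p,d,T=shot('w7')
t,_=camera('top')
cv2.imwrite('pics/c7.png',np.vstack([cv2.resize(p[:,:,::-1],(400,300)),cv2.resize(t[190:310,380:540,::-1],(400,300),interpolation=cv2.INTER_CUBIC)]))
"
```

```text
17.575 [ 0.54083246 -0.21602631 -0.01382364] [1.79963739e+02 4.24772039e-02 8.95725614e+01] [-2.17598366e+01  1.12226756e+01 -8.62534775e+00  7.01027478e+01
 -2.63759564e-02  6.86675772e+01]
```

View pics/c7.png

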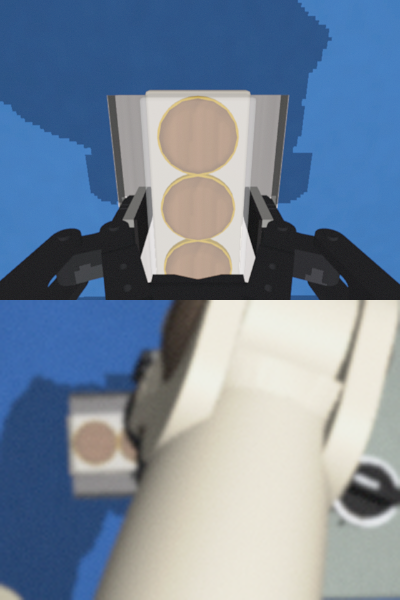

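The pack (columns 147–250) is centred between the bed lines (107–289), about 22 mm from the jaw. I'll creep up to it.

>>> servo_tool(rows=[{"offset":[-0.08,0.005,0],"yaw":0,"claw":0.6},{"offset":[-0.14,0.005,0],"yaw":0,"claw":0.6},{"offset":[-0.18,0.005,0],"yaw":0,"claw":0.6},{"offset":[-0.19,0.005,0],"yaw":0,"claw":0.6},{"offset":[-0.2,0.005,0],"yaw":0,"claw":0.6}])

```text
time: 18.3
ee_pos: [0.5411, -0.2347, -0.0138]
tcp_rot: [180.0, -0.1, 89.7]
wrist_force: [0.5, 4.4, 6.7]
opening: 0.0557
grasp_force: 23.4
```

>>> servo_tool(rows=[{"offset":[-0.01,0,0],"yaw":0,"claw":0.6},{"offset":[-0.02,0,0],"yaw":0,"claw":0.6}])

```text
time: 18.55
ee_pos: [0.5411, -0.2366, -0.0138]
tcp_rot: [180.0, -0.1, 89.7]
wrist_force: [0.5, 4.8, 7.1]
opening: 0.0554
grasp_force: 23.4
```

>>> servo_tool(rows=[{"offset":[-0.01,0,0],"yaw":0,"claw":0.6},{"offset":[-0.02,0,0],"yaw":0,"claw":0.6}])

```text
time: 18.8
ee_pos: [0.5411, -0.2386, -0.0138]
tcp_rot: [180.0, -0.1, 89.7]
wrist_force: [-0.6, 5.0, 6.8]
opening: 0.0554
grasp_force: 23.4
```

>>> servo_tool(rows=[{"offset":[-0.005,0,0],"yaw":0,"claw":0.6},{"offset":[-0.01,0,0],"yaw":0,"claw":0.6}])

```text
time: 19.05
ee_pos: [0.541, -0.2388, -0.0139]
tcp_rot: [180.0, -0.2, 89.7]
wrist_force: [0.0, 10.4, 8.6]
opening: 0.0557
grasp_force: 23.5
```

>>> servo_tool(rows=[{"offset":[-0.005,0,0],"yaw":0,"claw":0.6},{"offset":[-0.01,0,0],"yaw":0,"claw":0.6}])

```text
time: 19.3
ee_pos: [0.5411, -0.2388, -0.0139]
tcp_rot: [180.0, -0.3, 89.7]
wrist_force: [-0.3, 15.7, 11.4]
opening: 0.0556
grasp_force: 23.7
```

Contact: the force rises while the position stays at -0.2388, where I expected the jaw. I release and lift clear.

>>> servo_tool(rows=[{"offset":[0,0,0],"yaw":0,"claw":0.3},{"offset":[0,0,0],"yaw":0,"claw":0},{"offset":[0,0,0],"yaw":0,"claw":0},{"offset":[0,0,0],"yaw":0,"claw":0},{"offset":[0,0,0],"yaw":0,"claw":0},{"offset":[0,0,-0.2],"yaw":0,"claw":0},{"offset":[0,0,-0.6],"yaw":0,"claw":0},{"offset":[0,0,-1],"yaw":0,"claw":0}])

```text
time: 20.3
ee_pos: [0.5406, -0.2414, 0.0869]
tcp_rot: [-180.0, -0.0, 89.7]
wrist_force: [1.2, 0.4, 0.1]
opening: 0.0854
grasp_force: 0.0
```

>>> servo_tool(rows=[{"offset":[0.5,0,-0.5],"yaw":0,"claw":0},{"offset":[1,0,-1],"yaw":0,"claw":0},{"offset":[1,0,-1],"yaw":0,"claw":0},{"offset":[1,0,-1],"yaw":0,"claw":0}])

```text
time: 20.8
ee_pos: [0.5419, -0.1412, 0.1863]
tcp_rot: [179.9, 0.0, 89.7]
wrist_force: [0.1, -1.5, -0.1]
opening: 0.0853
grasp_force: 0.0
```

>>> servo_tool(rows=[{"offset":[0.5,-0.5,0],"yaw":0,"claw":0},{"offset":[1,-1,0],"yaw":0,"claw":0},{"offset":[1,-1,0],"yaw":0,"claw":0},{"offset":[1,-1,0],"yaw":0,"claw":0}])

```text
time: 21.3
ee_pos: [0.4417, -0.0412, 0.185]
tcp_rot: [-180.0, 0.0, 89.7]
wrist_force: [0.1, -0.2, -0.4]
opening: 0.0857
grasp_force: 0.0
```

>>> servo_tool(rows=[{"offset":[0.5,-0.5,0],"yaw":0,"claw":0},{"offset":[1,-0.5,0],"yaw":0,"claw":0},{"offset":[1,-0.5,0],"yaw":0,"claw":0},{"offset":[1,-0.5,0],"yaw":0,"claw":0}])

```text
time: 21.8
ee_pos: [0.3934, 0.0587, 0.1853]
tcp_rot: [-179.9, 0.0, 89.7]
wrist_force: [0.2, -0.2, 0.5]
opening: 0.0853
grasp_force: 0.0
```

```bash
python3 -c "
from m import *
t,_=camera('top');s,_=camera('scene')
cv2.imwrite('pics/top9.png',t[:,:,::-1])
cv2.imwrite('pics/c9.png',np.vstack([cv2.resize(t[200:320,380:540,::-1],(400,300),interpolation=cv2.INTER_CUBIC),cv2.resize(s[180:324,140:332,::-1],(400,300),interpolation=cv2.INTER_CUBIC)]))
"
```

```text
(no output)
```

View pics/c9.png

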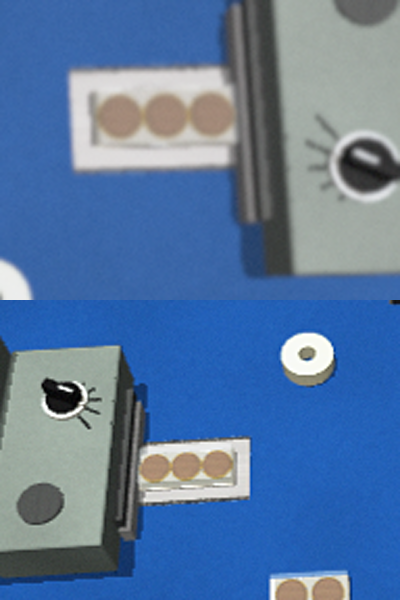

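The pack lies centred on the bed with its end at the jaw (top crop column 235). The dial pointer is on the fourth mark, and the roll and square pack look undisturbed.

```bash
python3 -c "
from workcell import *
print(job_done())"
```

```text
the job is handed in; nothing more can be done
None
```

The dial is set to four dots, and the pack was slid flat onto the bed, square to the machine, centred and touching the stop jaw; the job was handed in at about 22 s and returned no verdict.

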